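Hang the punch rack back on its two hooks

TASK

Hang the red-railed punch rack back up: lift it off the bench by its top rail, bring it in front of the hook stand, pass the two yellow hooks in under the rail and lower the rail gently into both cradles. The hooks are not set to the same height, so keep hold until you can feel that both of them are carrying the rack, without forcing it down on them, and only then let go. Leave the other things on the bench alone.

Things in the scene. Friction and masses are not known exactly. Their poses are not given: they have to be found in the camera images.
- rack_rail (a point): Centre of the top rail of the punch rack, the thing to hang. The rail is a red flat bar 280 mm long (its y axis), 10 mm thick (its x axis, the way to pinch it) and 16 mm high (z up); its middle is free to pinch from above. Two uprights at y = +-135 mm carry it; between them it is open underneath, 120 mm down to the shelf. Front and back are alike: it may hang either way round.
- rack: The whole loose punch rack, 0.4 to 0.85 kg: wooden shelf 280 x 60 x 14 mm, two 10 x 10 mm steel uprights, red top rail. Origin under the centre of the shelf, 142 mm below the rail's centre, same axes. Six steel punches fixed in the shelf reach 60 mm above its underside, all within 55 mm of its middle.
- stand: Fixed hook stand, a dark steel floor channel. Origin on the bench midway under the two cradles; y along the stand from right hook to left hook, -x is the open side from which the hooks point out and the rack must come; the channel (60 x 300 mm, 20 mm high) lies at x = +40 to +100 mm. The stand may stand turned on the bench.
- post_l: Left post (stand's +y side) with its yellow hook; 24 mm square, 222 mm high, origin on the bench under its hook's cradle, the post itself at x = +58 to +82 mm, its front plate at x = +54, a thumbscrew out to +39. Same axes as the stand. The posts are 180 to 220 mm apart.
- post_r: Right post (stand's -y side) with its yellow hook, as the left.
- hook_l (a point): Middle of the floor of the left hook's U cradle at the hook's MIDDLE setting, 185 mm above the bench. The hook is clamped in a slotted plate and truly sits anywhere from 12 mm lower to 12 mm higher, each hook differently; this is not reported. Axes as the stand. The rail's underside must rest on this floor.
- hook_r (a point): The same point of the right hook. Both cradles: floor 10 mm wide (y) and 14 mm long (x), between a nose at -x and a horn at +x which rise 31 mm above it, their tips flared apart to a mouth 33 mm wide; the nose reaches out to x = -20 mm. The arm under the floor is 10 mm thick. The hooks stay clamped under load.
- pliers: Pliers with red handles, 165 mm long, lying near the robot. Bystander.
- hammer: Hammer lying at the left. Bystander.
- oil: Amber oil bottle, 56 mm diameter, 140 mm high, at the left. Bystander.
- jar: Clear jar with black cap, 64 mm diameter, 75 mm high, at the right. Bystander.
- loose_punch: Spare steel punch standing on the bench beyond the middle, 22 mm diameter, 62 mm high. Bystander.
- rule_a: L-shaped bent strip of cutting rule, 24 mm high, on the white board at the back. Bystander.
- rule_b: U-shaped bent strip of cutting rule, 24 mm high, on the white board at the back. Bystander.

How it is judged (in metres and radians):
On the way, in this order (a step that is already met when the one before it is completed fails the run):
1. the rack is lifted off the bench, held by the gripper (height (world z) of rack above 0.03 m and contact force between the fingers and rack above 1 N), for 0.2 s.
2. still held by the gripper, the rail sits in both cradles and each hook carries at least 1 N (contact force between the fingers and rack above 1 N and contact force between rack and post_l above 1 N and contact force between rack and post_r above 1 N and x of hook_l in the frame of rack between -0.006 and 0.006 m and x of hook_r in the frame of rack between -0.006 and 0.006 m and z of hook_l in the frame of rack between 0.1195 and 0.1485 m and z of hook_r in the frame of rack between 0.1195 and 0.1485 m), for 0.3 s.
At the end, for the whole second after the job is handed in: The rack hangs at rest, released, by its rail on the floors of both cradles: at each hook the rail's centre plane is within 6 mm of the cradle's middle and its underside within 14.5 mm of the middle setting's height, and each hook carries at least 0.5 N (contact force between rack and post_l above 0.5 N and contact force between rack and post_r above 0.5 N and x of hook_l in the frame of rack between -0.006 and 0.006 m and x of hook_r in the frame of rack between -0.006 and 0.006 m and z of hook_l in the frame of rack between 0.1195 and 0.1485 m and z of hook_r in the frame of rack between 0.1195 and 0.1485 m and linear speed of rack below 0.02 m/s); the robot touches nothing.
It fails at once if the rack is forced or dropped on the left hook (more than 15 N) (contact force between rack and post_l above 15 N).
It fails at once if the rack is forced or dropped on the right hook (more than 15 N) (contact force between rack and post_r above 15 N).
It fails at once if a bystander is moved by more than 20 mm (distance of any of pliers, hammer, oil, jar, loose_punch, rule_a, rule_b from where it was at the start of the episode above 0.02 m).
It also fails if it takes over 61 s, if anything falls off the work surface, if the arm or the gripper's body presses on something with over 40 N, if the wrist force passes 120 N, or if a joint passes its speed limit or range.

ROBOT

A 6-joint arm with a two-finger parallel gripper is mounted at the origin on the work surface. World frame = base frame: x ahead of the robot, y to its left, z up, the work surface at z = 0. Lengths are in mm, angles in rad, forces in N, time in s.
With the tool pointing down it reaches from about 375 to 750 mm from the base axis. Payload 9 kg.
Tool frame: the origin (TCP) lies where the fingers leave the gripper's body, on its centre line; the fingertips stand 73 mm ahead of it and the grasp point (between the pads) lies 54 mm ahead of it (manip.tcp_to_tips is the distance from the TCP to the fingertips, in mm); z points along the fingers, y is the line along which they close (so a half turn about z gives the same grasp; the last joint's range is limited). The gripper opens to 85 mm and grips with 20 to 120 N. Pads are 22 mm wide; open, the fingers measure 114 mm over their backs; the gripper's body (76 mm by 85 mm) begins 54 mm behind the grasp point. The pads swing forward as they close: fully open they stand 13 mm farther back than shut.
Start: joints at [0.976, 0.104, 0.097, 1.564, 0, 1.353], TCP at [220.771, 557.933, 303.931] pointing down, gripper open.
Joint ranges: [-2.99, 2.99], [-0.84, 1.86], [-1.1, 1.16], [-1.84, 2.11], [-1.51, 1.56], [-3.14, 3.14]. Speed limits (rad/s): [2.22, 2.22, 2.57, 3.14, 3.14, 3.14].

INTERFACE

Orientations are given as a rotation vector (axis times angle).
In Python, from bench import get_state, optics, order, manip gives the robot as it stands.
- The arm moves only by the tool step_arm, never from a script. Its arguments are lists of equal length, an entry for each row: "linear": the shift along the tool's x, y, z in m, a list of three; "rotation": the turn, a rotation vector about the tool's x, y, z in rad, a list of three; "fingers": the finger opening in m, from 0 to 0.0854. In form: {"linear": [[tx, ty, tz], ...], "rotation": [[rx, ry, rz], ...], "fingers": [fingers, ...]}. A call has 1 to 12 rows; each row is the pose to reach, as a shift and turn from the pose commanded when the call began, along the tool's axes at that moment; what a row does not reach only later rows make up. A row lasts 1/8 s, in which the tool goes at most 62.5 mm and 10.7 degrees, less where a joint would pass 70% of its speed; a pose out of reach is approached as far as the arm can. A call with a gripper value outside its range is refused whole. The fingers move at their own pace and stop on an object; "squeeze" is the grip in N (left out, the last holds). Time passes only in rows, so rows that repeat a pose let the fingers close. It gives the time, the measured TCP pose, the force, the opening and the grip force at its end, in the units of the state.
- get_state(): the state, without advancing time (a new reading comes with each control period).
- optics.get_image(name): name is "scene" or "top" or "wrist"; returns the picture (420x560x3 uint8, red, green, blue); there is no depth.
- optics.get_calibration(name): a dict with "fx", "fy", "cx", "cy" (pixels), "dist_coeffs" ([k1, k2, p1, p2, k3] as OpenCV has them; the pictures are not rectified), "position" and "rotation" of the camera in the world. Camera axes: x right, y down, z forward; pixel columns grow to the right and rows downward; lengths in mm; the calibration is good to about 2 mm. A picture is of the moment at which its call begins: read the wrist's pose just before it. get_calibration takes no time and is no camera call; for the wrist camera it gives the pose at the moment of the call.
- order.sign_off(): hands the job in; it is judged then, once.
The state is a dict: "time": time; "joints": joint angles; "joint_vel": joint speeds; "joint_torque": joint torques, N m; "eef_pos": TCP position; "tool_rot": TCP orientation; "force": force on the tool from outside, world axes, zero at the start; "torque": the same for the moment, N m; "gripper_width": finger opening in mm; "grasp_force": force on a finger pad.
Only numpy, scipy, OpenCV 4.12 (cv2) and the standard library are available. Lean on these libraries where they do the work, as an engineer would, in place of code of your own. Each camera call takes 0.05 s, during which the arm holds its last target. There are 200 camera calls.

## Working session

There is one attempt and no reset: what is moved stays moved. The work goes in short steps, Python scripts to look and compute and a tool call to move; the robot and the scene stay as the last step left them, time stands still between calls to the robot, and variables do not carry over. Pictures are saved under pics/ and viewed, at most 13 in all, crops included, and the job is handed in when it is done.

Besides the shell and the picture viewer there is one more tool, called after "Call:" as a command line: name --argument value ..., lists and objects as JSON in quotes. step_arm: Moves the arm, as the interface text tells. Its arguments: {"type":"object","properties":{"linear":{"type":"array","items":{"type":"array","items":{"type":"number"}}},"rotation":{"type":"array","items":{"type":"array","items":{"type":"number"}}},"fingers":{"type":"array","items":{"type":"number"}},"squeeze":{"type":"number"}},"required":["linear","rotation","fingers"]}

```bash
mkdir -p pics; ls
python3 - <<'E'
from bench import get_state, optics, order, manip
import cv2
s=get_state();print({k:s[k] for k in('time','eef_pos','tool_rot','force','gripper_width')})
for n in('scene','top'):
    im=optics.get_image(n);cv2.imwrite(f'pics/{n}0.png',im[...,::-1]);print(n,optics.get_calibration(n))
E
```

```text
pics
{'time': 0.0, 'eef_pos': array([220.63274369, 557.68668702, 303.11728835]), 'tool_rot': array([-5.88251262e-01, -3.08550982e+00,  2.00168374e-03]), 'force': array([ 0.48294258, -0.60676905,  0.87151094]), 'gripper_width': 85.48898814347693}
scene {'fx': 473.7200976682779, 'fy': 473.7200976682779, 'cx': 275.49078964616746, 'cy': 207.35253485327738, 'dist_coeffs': array([-0.06598417,  0.        ,  0.        ,  0.        ,  0.        ]), 'position': array([1561.19509673, -306.57231586,  916.93533428]), 'rotation': array([-1.85047694, -1.37003263,  0.6636804 ])}
top {'fx': 386.73280323362434, 'fy': 386.73280323362434, 'cx': 279.4562171259474, 'cy': 205.59571032448125, 'dist_coeffs': array([-0.10188372,  0.        ,  0.        ,  0.        ,  0.        ]), 'position': array([ 357.61964988,    7.88434286, 1179.56029077]), 'rotation': array([-2.11755189,  2.10804395, -0.19851449])}
```

View pics/scene0.png

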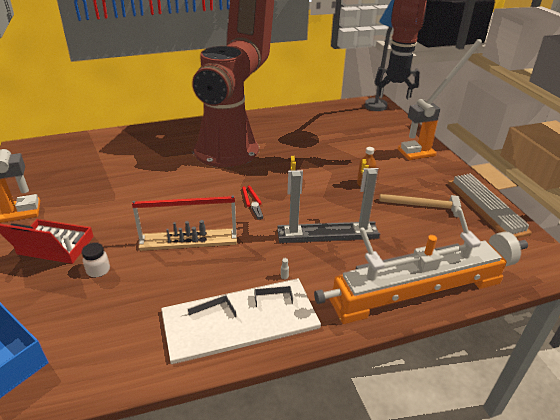

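View pics/top0.png

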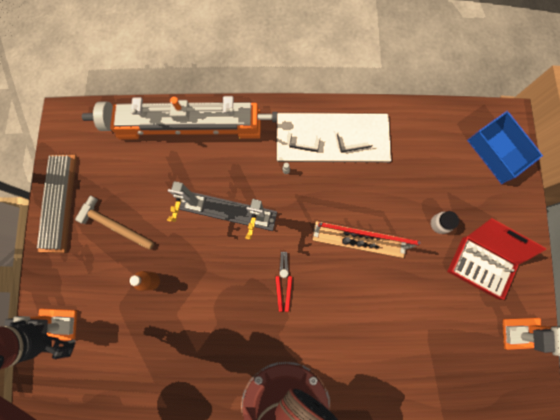

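The scene view shows the rack at px (187,225) and the stand at (325,205), with its hooks on the robot side. In the top view the rail runs (314,223)–(416,243), and the yellow hooks are at about (174,211) and (251,229).

```bash
cat > h.py <<'E'
import numpy as np, cv2
from scipy.spatial.transform import Rotation as R
from bench import get_state, optics, order, manip
def ray(c,uv):
    K=np.array([[c['fx'],0,c['cx']],[0,c['fy'],c['cy']],[0,0,1]])
    p=cv2.undistortPoints(np.array(uv,float).reshape(-1,1,2),K,c['dist_coeffs']).reshape(-1,2)
    d=np.c_[p,np.ones(len(p))]@R.from_rotvec(c['rotation']).as_matrix().T
    return np.array(c['position']),d
def atz(c,uv,z):
    o,d=ray(c,uv);z=np.broadcast_to(z,len(d));return o+d*((z-o[2])/d[:,2])[:,None]
def proj(c,P):
    K=np.array([[c['fx'],0,c['cx']],[0,c['fy'],c['cy']],[0,0,1]])
    M=R.from_rotvec(c['rotation']).as_matrix().T
    return cv2.projectPoints(np.array(P,float).reshape(-1,1,3),cv2.Rodrigues(M)[0],-M@np.array(c['position']),K,c['dist_coeffs'])[0].reshape(-1,2)
E
python3 - <<'E'
from h import *
im=cv2.imread('pics/top0.png');c=optics.get_calibration('top')
hsv=cv2.cvtColor(im,cv2.COLOR_BGR2HSV)
red=((hsv[...,0]<6)|(hsv[...,0]>174))&(hsv[...,1]>200)&(hsv[...,2]>90)
m=np.zeros_like(red);m[210:255,300:425]=1
v,u=np.nonzero(red&m);print(len(u),u.min(),u.max());r=cv2.minAreaRect(np.c_[u,v].astype(np.float32));print(r)
b=cv2.boxPoints(r);print(b, atz(c,b,150).round())
P=atz(c,np.c_[u,v],150);print(P.mean(0));r=cv2.minAreaRect(P[:,:2].astype(np.float32));print(r)
yl=(hsv[...,0]>20)&(hsv[...,0]<34)&(hsv[...,1]>150)&(hsv[...,2]>120)
for a,bb in((160,190),(235,265)):
    m=np.zeros_like(yl);m[190:245,a:bb]=1
    v,u=np.nonzero(yl&m);print(len(u),u.mean(),v.mean(),atz(c,[[u.mean(),v.mean()]],200))
cv2.imwrite('pics/c1.png',np.vstack([cv2.resize(im[170:250,160:290],(800,492),interpolation=cv2.INTER_CUBIC)]))
E
```

```text
239 322 416
((369.0400085449219, 233.78001403808594), (95.70372772216797, 3.309380531311035), 10.30484676361084)
[[321.664   226.84802]
 [322.25598 223.59201]
 [416.41602 240.712  ]
 [415.82404 243.96802]] [[ 506.  -95.  150.]
 [ 515.  -96.  150.]
 [ 469. -350.  150.]
 [ 460. -348.  150.]]
[ 487.13728116 -225.57458573  150.        ]
((487.39654541015625, -222.29714965820312), (257.9527893066406, 8.996277809143066), 79.68385314941406)
48 175.25 208.70833333333334 [[544.61048672 290.16665138 200.        ]]
54 251.09259259259258 225.87037037037038 [[500.63445594  90.99235915 200.        ]]
```

View pics/c1.png

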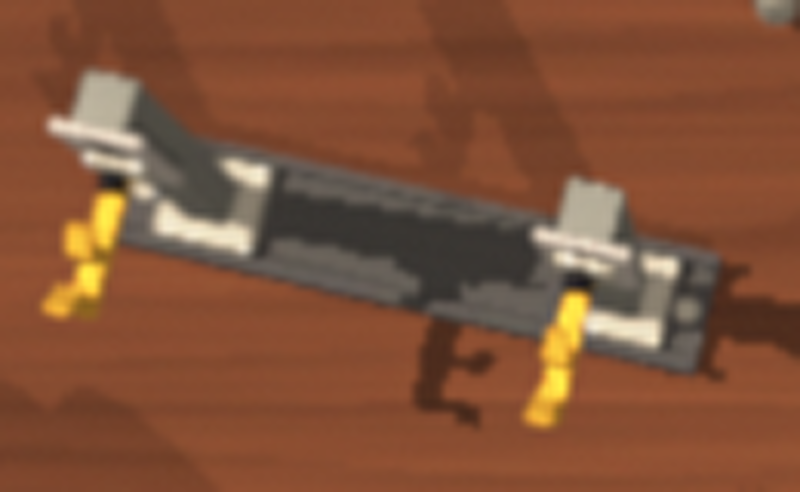

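The crop shows both yellow hooks on the -x side, the left at full-frame px ≈(175,209) and the right at ≈(251,226). The stand is turned about -12.5°, and the rack about -10°. Next I'll set up motion planning and look with the wrist camera on the way.

```bash
cat >> h.py <<'E'
def plan(xyz,yaw=None,cur=None):
    """shift in tool axes [m], rotvec in tool axes for target TCP, tool down, tool y at world angle yaw(deg) (mod 180)"""
    s=get_state();p,q=cur if cur else (s['eef_pos'],R.from_rotvec(s['tool_rot']))
    M=q.as_matrix();sh=M.T@(np.array(xyz)-p)/1000
    y=M[:,1];cy=np.degrees(np.arctan2(y[1],y[0]))
    if yaw is None: yaw=cy
    d=(yaw-cy+90)%180-90; a=np.radians(cy+d)
    Y=np.array([np.cos(a),np.sin(a),0]);Z=np.array([0,0,-1.]);T=np.c_[np.cross(Y,Z),Y,Z]
    rv=R.from_matrix(M.T@T).as_rotvec()
    print('shift',sh.round(4),'rot',rv.round(4),'tool y ang',round(cy,1),'->',round(cy+d,1),'p',p.round(1));return sh,rv
E
python3 - <<'E'
from h import *
s=get_state();M=R.from_rotvec(s['tool_rot']).as_matrix();print(M.round(3))
c=optics.get_calibration('wrist');print(c['fx'],c['cx'],c['cy'],M.T@(c['position']-s['eef_pos']),(M.T@R.from_rotvec(c['rotation']).as_matrix()).round(3))
t=optics.get_calibration('top');print(atz(t,[[135,280],[156,287]],[140,0]))
# rack shelf & hooks expectation
plan([450,200,400],-12.5)
plan([440,-205,350],-10.3)
E
```

```text
[[-0.93   0.368 -0.001]
 [ 0.368  0.93  -0.001]
 [ 0.    -0.001 -1.   ]]
345.8744414835274 278.9007518304048 214.02386038486978 [ 65.83907767   1.107895   -69.3845385 ] [[ 0.    -0.965 -0.264]
 [ 1.     0.    -0.   ]
 [ 0.    -0.264  0.965]]
[[359.74480909 407.97731663 140.        ]
 [340.26835635 394.68911324   0.        ]]
shift [-0.3449 -0.2484 -0.0966] rot [-1.1000e-03  6.0000e-04  1.4122e+00] tool y ang 68.4 -> -12.5 p [220.6 557.8 303.2]
shift [-0.4846 -0.6286 -0.0462] rot [-1.1000e-03  6.0000e-04  1.3738e+00] tool y ang 68.4 -> -10.3 p [220.6 557.8 303.2]
```

Run:
```python
from h import *
plan([410,200,400],-12.5)
```

```text
shift [-0.3077 -0.2631 -0.0966] rot [-1.1000e-03  6.0000e-04  1.4122e+00] tool y ang 68.4 -> -12.5 p [220.6 557.8 303.2]
```

Call:
step_arm --linear '[[-0.308,-0.263,-0.097],[-0.308,-0.263,-0.097],[-0.308,-0.263,-0.097],[-0.308,-0.263,-0.097],[-0.308,-0.263,-0.097],[-0.308,-0.263,-0.097],[-0.308,-0.263,-0.097],[-0.308,-0.263,-0.097],[-0.308,-0.263,-0.097],[-0.308,-0.263,-0.097],[-0.308,-0.263,-0.097]]' --rotation '[[0,0,1.412],[0,0,1.412],[0,0,1.412],[0,0,1.412],[0,0,1.412],[0,0,1.412],[0,0,1.412],[0,0,1.412],[0,0,1.412],[0,0,1.412],[0,0,1.412]]' --fingers '[0,0,0,0,0,0,0,0,0,0,0]'

```text
time: 1.48
eef_pos: [410.1, 200.5, 400.8]
tool_rot: [-2.447, -1.969, 0.0]
force: [0.5, -0.3, -0.8]
gripper_width: -0.2
grasp_force: 0.0
```

Run:
```python
from h import *
import pickle
c=optics.get_calibration('wrist');im=optics.get_image('wrist');c2=optics.get_calibration('wrist')
print(c['position'],c2['position']);pickle.dump(c2,open('w1.pkl','wb'))
im=np.ascontiguousarray(im[...,::-1]);cv2.imwrite('pics/w1.png',im)
cv2.imwrite('pics/w1v.png',cv2.resize(im,(800,600),interpolation=cv2.INTER_CUBIC))
print(get_state()['joints'].round(2))
# expected positions of hooks
print(proj(c2,[[544.6,290,190],[500.6,91,190],[522,190,150],[489,-211,150]]).round())
plan([430,-205,330],-10.3)
```

```text
[425.37780575 266.28629328 470.14415464] [425.42536618 266.24995704 470.18326108]
[ 0.17 -0.28 -0.09  1.76  0.    1.95]
[[426.  54.]
 [401. 298.]
 [397. 179.]
 [408. 491.]]
shift [-0.3918  0.1063  0.0708] rot [-0.0001 -0.0001 -0.0362] tool y ang -12.4 -> -10.3 p [410.1 200.5 400.8]
```

View pics/w1v.png

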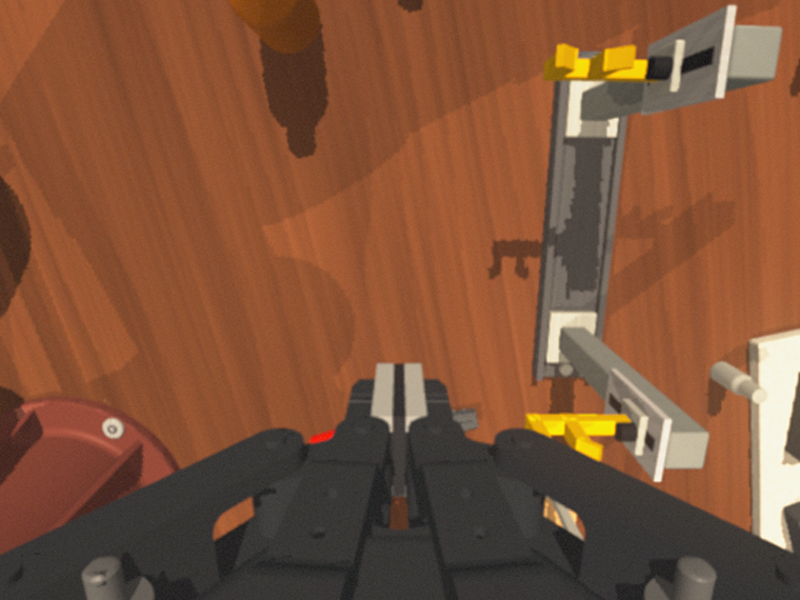

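Both hooks are clear in the wrist view (800×600 px): the left hook at (600,68) with its post top at (755,53), and the right hook at (575,428) with its post top at (686,449). I'll fit the stand pose from the post tops and the channel, then check it with an overlay.

```bash
cat > model.py <<'E'
from h import *
def stand_pts(o,th):
    Rz=R.from_euler('z',th,degrees=True).as_matrix()
    return lambda P: np.array(o+[0] if isinstance(o,list) else [*o,0])+np.array(P,float)@Rz.T
def sq(x0,x1,y0,y1,z): return [[x0,y0,z],[x1,y0,z],[x1,y1,z],[x0,y1,z]]
E
python3 - <<'E'
from model import *
import pickle
c=pickle.load(open('w1.pkl','rb'))
L,Rr=atz(c,np.array([[755,53],[686,449]])*.7,222)
print(L,Rr)
d=L-Rr;sep=np.hypot(d[0],d[1]);th=-np.degrees(np.arctan2(d[0],d[1]));print('sep',sep,'yaw',th)
ex=np.array([np.cos(np.radians(th)),np.sin(np.radians(th))]);o=((L+Rr)/2)[:2]-70*ex;print('origin',o)
f=stand_pts(o,th);h=sep/2
im=cv2.resize(cv2.imread('pics/w1.png'),None,fx=4,fy=4,interpolation=cv2.INTER_CUBIC)
def dr(P,col):
    cv2.polylines(im,[np.round(proj(c,f(P))*4+1.5).astype(int)],True,col,1)
for s in(h,-h):
    dr(sq(58,82,s-12,s+12,222),(255,0,0)); dr(sq(-7,7,s-5,s+5,185),(0,255,0)); dr([[-20,s,216],[39,s,216]],(255,255,0))
dr(sq(40,100,-150,150,20),(255,0,255))
A=im[0:400,1440:2240];B=im[1040:1440,1440:2240]
cv2.imwrite('pics/ov.png',cv2.resize(np.vstack([A,B]),(600,600)))
E
```

```text
[599.9994072  283.95177863 222.        ] [553.94681542  81.41486159 222.        ]
sep 207.70662958946122 yaw -12.810042427172656
origin [508.71537577 198.20367895]
```

View pics/ov.png

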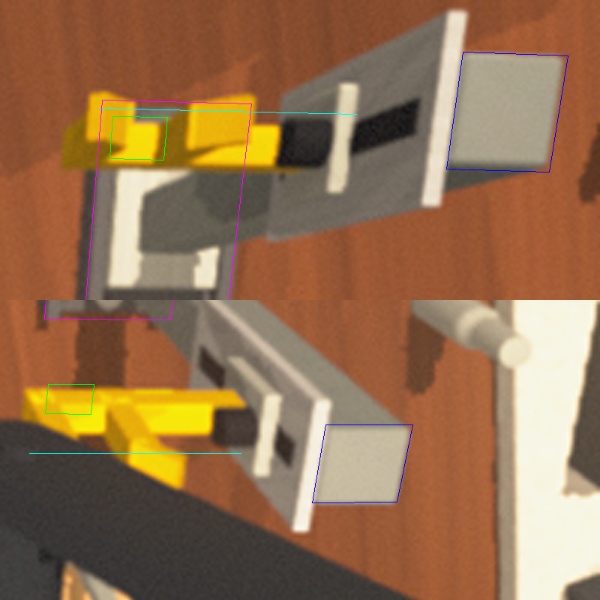

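The post-top overlay matches. The hook tips suggest the left hook is about 11 mm low and the right about 10 mm high. Next is the rack.

Run:
```python
from model import *
import pickle
from scipy.optimize import least_squares
c=pickle.load(open('w1.pkl','rb'))
U=lambda x,y:[(x/.75+1440)/4,y/3]; D=lambda x,y:[(x/.75+1440)/4,((y-300)/.75+1040)/4]
obs=np.array([U(464,52),U(567,56),U(550,173),U(447,169), D(326,425),D(412,425),D(397,503),D(312,503), D(45,319),D(172,319),
 U(88,95),U(255,96), D(185,487)])
def pts(p):
    x,y,th,h,a,b=p;f=stand_pts(np.array([x,y]),th)
    q=lambda s:[[58,s+12,222],[82,s+12,222],[82,s-12,222],[58,s-12,222]]
    return proj(c,f(q(h)+q(-h)+[[40,-150,20],[100,-150,20],[-20,h+5,216+a],[20,h+5,216+a],[20,-h-5,216+b]]))
r=least_squares(lambda p:(pts(p)-obs).ravel(),[508,198,-12.8,104,-10,10])
print(r.x.round(2));print((pts(r.x)-obs).round(1).tolist())
plan([410,-195,400],-10.3)
```

```text
[509.08 197.7  -12.76 103.98  -9.91   9.09]
[[-0.2, -0.1], [0.4, -0.1], [-0.3, -0.5], [-0.2, -0.2], [0.1, 0.1], [0.3, -0.0], [0.1, -0.2], [0.1, -0.0], [-0.3, -0.1], [-0.6, -0.0], [-0.2, -0.0], [0.6, 0.9], [-0.3, 0.2]]
shift [-0.3863  0.0846  0.0008] rot [-0.0001 -0.0001 -0.0362] tool y ang -12.4 -> -10.3 p [410.1 200.5 400.8]
```

Call:
step_arm --linear '[[-0.386,0.085,0],[-0.386,0.085,0],[-0.386,0.085,0],[-0.386,0.085,0],[-0.386,0.085,0],[-0.386,0.085,0],[-0.386,0.085,0],[-0.386,0.085,0],[-0.386,0.085,0],[-0.386,0.085,0]]' --rotation '[[0,0,-0.036],[0,0,-0.036],[0,0,-0.036],[0,0,-0.036],[0,0,-0.036],[0,0,-0.036],[0,0,-0.036],[0,0,-0.036],[0,0,-0.036],[0,0,-0.036]]' --fingers '[0,0,0,0,0,0,0,0,0,0]'

```text
time: 2.78
eef_pos: [410.2, -193.9, 401.2]
tool_rot: [2.412, 2.013, 0.001]
force: [0.5, -0.1, 0.4]
gripper_width: -0.1
grasp_force: 0.0
```

Run:
```python
from h import *
import pickle
im=optics.get_image('wrist');c=optics.get_calibration('wrist');pickle.dump(c,open('w2.pkl','wb'))
im=np.ascontiguousarray(im[...,::-1]);cv2.imwrite('pics/w2.png',im)
cv2.imwrite('pics/w2v.png',cv2.resize(im,(800,600),interpolation=cv2.INTER_CUBIC))
hsv=cv2.cvtColor(im,cv2.COLOR_BGR2HSV)
red=((hsv[...,0]<6)|(hsv[...,0]>174))&(hsv[...,1]>190)&(hsv[...,2]>70)
n,l,st,ce=cv2.connectedComponentsWithStats(red.astype(np.uint8));print([(s.tolist()) for s in st[1:] if s[4]>100])
print(proj(c,[[515,-72,150],[464,-349,150]]).round()/.7)
```

```text
[[138, 0, 83, 28, 863], [142, 25, 86, 19, 948], [351, 50, 31, 250, 2936]]
[[532.85714286  48.57142857]
 [505.71428571 465.71428571]]
```

View pics/w2v.png

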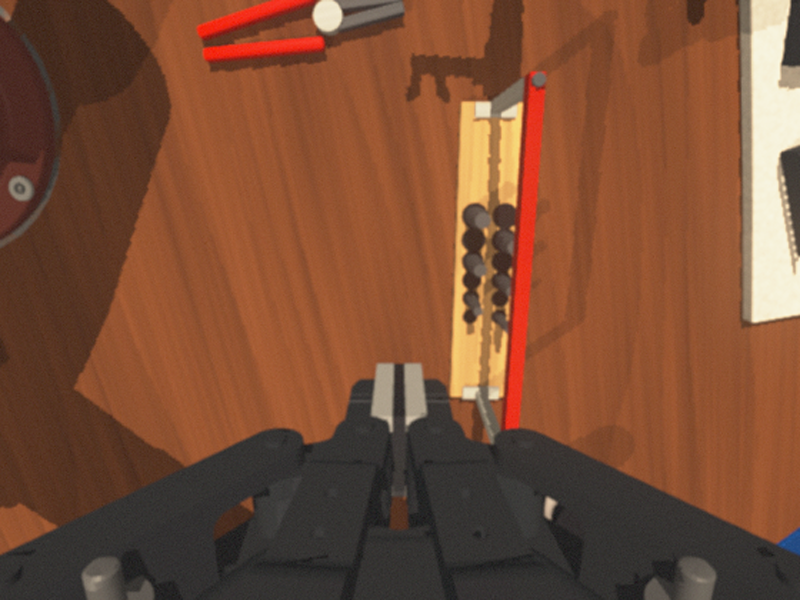

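The rail runs from (536,73) to (512,430) in the 800×600 view, with its right end hidden behind the fingers. The left end and the shelf corners at (462,101) and (450,398) are visible.

Run:
```python
from model import *
import pickle
from scipy.optimize import least_squares
c=pickle.load(open('w2.pkl','rb'));im=cv2.imread('pics/w2.png');hsv=cv2.cvtColor(im,cv2.COLOR_BGR2HSV)
red=((hsv[...,0]<6)|(hsv[...,0]>174))&(hsv[...,1]>190)&(hsv[...,2]>70)
red[:,:345]=0;red[:,400:]=0
rows=np.arange(70,290,20);Lx=[];Rx=[]
for r in rows:
    u=np.nonzero(red[r])[0];Lx.append(u.min()-.5);Rx.append(u.max()+.5)
v,u=np.nonzero(red);print('top row',v.min(),list(zip(rows,Lx,Rx))[::4])
def res(p):
    x,y,th=p;f=stand_pts(np.array([x,y]),th)
    t=np.linspace(-140,140,60);e=[]
    for X,Z,O in((5,150,Rx),(-5,134,Lx)):
        q=proj(c,f([[X,k,Z] for k in t]));q=q[np.argsort(q[:,1])];e+=list(np.interp(rows,q[:,1],q[:,0])-O)
    q=proj(c,f([[-30,140,14],[-30,-140,14],[5,140,150]]))-np.array([[462,101],[450,398],[546,74]])*.7
    return np.r_[e,q.ravel()]
r=least_squares(res,[489,-211,-10.3]);print(r.x.round(2),res(r.x).round(1))
x,y,th=r.x
plan([x,y,260],th)
```

```text
top row 50 [(np.int64(70), np.float64(366.5), np.float64(380.5)), (np.int64(150), np.float64(362.5), np.float64(374.5)), (np.int64(230), np.float64(357.5), np.float64(368.5))]
[ 490.89 -223.85  -10.61] [ 1.1  0.7  1.2  1.8  1.3  1.8  1.2  0.7  1.1  1.5  0.9 -0.7 -0.9 -2.1
 -1.4 -1.7 -1.  -1.3 -1.6 -1.9 -1.3 -0.7 -0.6  0.9  0.4  0.5  0.7 -0.8]
shift [-0.0148  0.0847  0.1412] rot [0.0006 0.0001 0.0051] tool y ang -10.3 -> -10.6 p [ 410.1 -194.   401.2]
```

Call:
step_arm --linear '[[-0.015,0.084,0.1],[-0.015,0.084,0.12],[-0.015,0.084,0.12],[-0.015,0.084,0.12],[-0.015,0.084,0.12],[-0.015,0.084,0.12],[-0.015,0.084,0.15],[-0.015,0.084,0.18],[-0.015,0.084,0.205],[-0.015,0.084,0.205],[-0.015,0.084,0.205]]' --rotation '[[0,0,0.005],[0,0,0.005],[0,0,0.005],[0,0,0.005],[0,0,0.005],[0,0,0.005],[0,0,0.005],[0,0,0.005],[0,0,0.005],[0,0,0.005],[0,0,0.005]]' --fingers '[0.085,0.085,0.085,0.085,0.085,0.085,0.085,0.085,0.085,0.085,0.085]'

```text
time: 4.2
eef_pos: [490.2, -225.6, 197.8]
tool_rot: [2.418, 2.003, 0.001]
force: [-0.1, 0.3, 1.3]
gripper_width: 85.1
grasp_force: 0.0
```

Run:
```python
from h import *
im=optics.get_image('wrist')
cv2.imwrite('pics/w3.png',np.ascontiguousarray(im[...,::-1]))
plan([490,-223.5,196],-10.6)
```

```text
shift [ 0.0021 -0.0007  0.0019] rot [ 0.0023  0.0012 -0.0021] tool y ang -10.7 -> -10.6 p [ 490.3 -225.7  197.9]
```

View pics/w3.png

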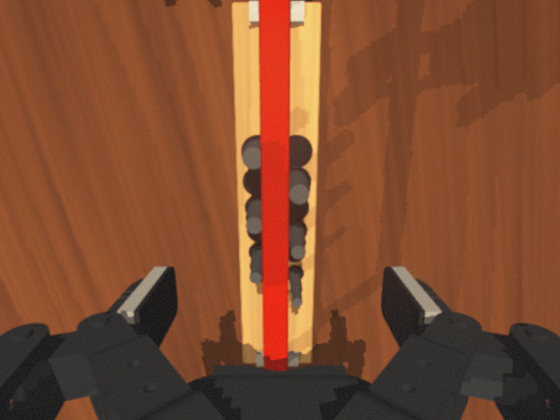

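The rail (u≈275) is centred between the open pads at (150,290) and (410,290). Closing and lifting.

Call:
step_arm --linear '[[0.002,0,0.002],[0.002,0,0.002],[0.002,0,0.002],[0.002,0,0.002],[0.002,0,0.002],[0.002,0,0.002],[0.002,0,0.002],[0.002,0,0.002],[0.002,0,0.002],[0.002,0,0.002],[0.002,0,0.002]]' --rotation '[[0,0,0],[0,0,0],[0,0,0],[0,0,0],[0,0,0],[0,0,0],[0,0,0],[0,0,0],[0,0,0],[0,0,0],[0,0,0]]' --fingers '[0,0,0,0,0,0,0,0,0,0,0]' --squeeze 50

```text
time: 5.62
eef_pos: [490.2, -223.2, 194.0]
tool_rot: [2.419, 2.004, 0.0]
force: [-2.3, 1.6, 6.2]
gripper_width: 9.2
grasp_force: 50.1
```

Run:
```python
from h import *
plan([490,-223.5,320],-12.8)
```

```text
shift [-4.00e-04 -1.00e-04 -1.26e-01] rot [ 0.0001 -0.      0.0364] tool y ang -10.7 -> -12.8 p [ 490.2 -223.2  194. ]
```

Call:
step_arm --linear '[[0,0,-0.01],[0,0,-0.03],[0,0,-0.06],[0,0,-0.09],[0,0,-0.126],[0,0,-0.126],[0,0,-0.126]]' --rotation '[[0,0,0],[0,0,0.01],[0,0,0.02],[0,0,0.036],[0,0,0.036],[0,0,0.036],[0,0,0.036]]' --fingers '[0,0,0,0,0,0,0]'

```text
time: 6.5
eef_pos: [490.0, -223.1, 318.7]
tool_rot: [-2.454, -1.96, 0.0]
force: [0.0, -0.8, -8.6]
gripper_width: 9.0
grasp_force: 49.2
```

Run:
```python
from h import *
s=get_state();print(s['force'],s['torque'],s['grasp_force'])
a=np.radians(-12.76);ex=np.array([np.cos(a),np.sin(a)]);o=np.array([509.1,197.7])
print(o-70*ex)
plan([430,0,320],-12.8); plan([*(o-70*ex),320],-12.8)
```

```text
[ 0.03873177 -0.78615053 -8.57597502] [-0.04553201  0.04219136  0.0273567 ] 49.15960192680359
[440.82873493 213.16073627]
shift [ 0.2042 -0.1079 -0.0011] rot [-0.001  -0.0006  0.0003] tool y ang -12.8 -> -12.8 p [ 490.  -223.1  318.7]
shift [ 0.4145 -0.1445 -0.0009] rot [-0.001  -0.0006  0.0003] tool y ang -12.8 -> -12.8 p [ 490.  -223.1  318.7]
```

Call:
step_arm --linear '[[0.01,-0.03,0],[0.03,-0.065,0],[0.06,-0.1,0],[0.1,-0.13,0],[0.145,-0.145,0],[0.19,-0.145,0],[0.235,-0.145,0],[0.28,-0.145,0],[0.325,-0.145,0],[0.37,-0.145,0],[0.4,-0.145,0],[0.415,-0.145,0]]' --rotation '[[0,0,0],[0,0,0],[0,0,0],[0,0,0],[0,0,0],[0,0,0],[0,0,0],[0,0,0],[0,0,0],[0,0,0],[0,0,0],[0,0,0]]' --fingers '[0,0,0,0,0,0,0,0,0,0,0,0]'

```text
time: 8.0
eef_pos: [439.9, 214.8, 317.9]
tool_rot: [-2.452, -1.962, 0.004]
force: [-1.0, -2.9, -7.6]
gripper_width: 9.4
grasp_force: 49.5
```

Run:
```python
from h import *
import pickle
im=optics.get_image('wrist');c=optics.get_calibration('wrist');pickle.dump(c,open('w4.pkl','wb'))
im=np.ascontiguousarray(im[...,::-1]);cv2.imwrite('pics/w4.png',im)
cv2.imwrite('pics/w4v.png',cv2.resize(im,(800,600),interpolation=cv2.INTER_CUBIC))
s=get_state();print(s['force'],s['torque'],s['eef_pos'])
```

```text
[-0.63551176  3.21204128 -7.70287411] [ 0.8686846  -0.0778945   0.00284784] [440.21593586 215.39251525 318.14775157]
```

View pics/w4v.png

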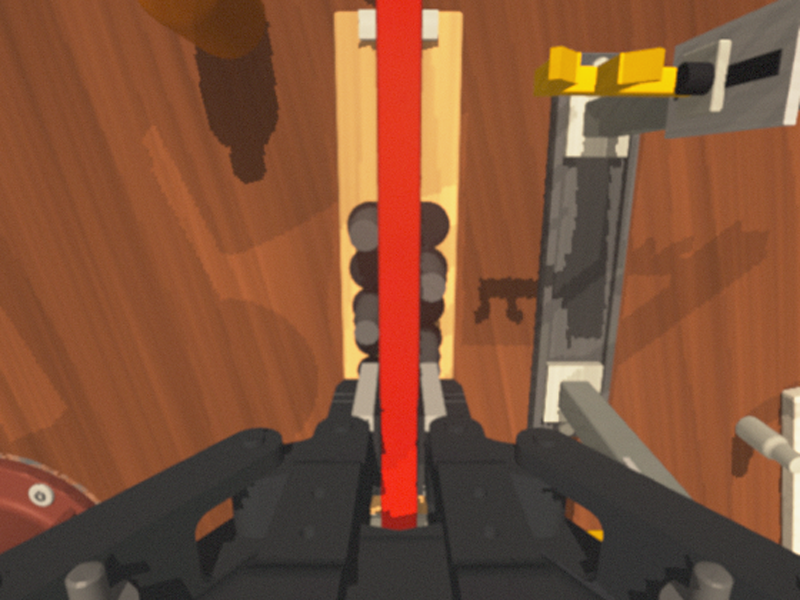

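The rack is held and parallel to the stand: rail at u≈399, shelf at u 336–462, left hook at (600,70). I'll check the rack's pitch in the grip before tilting it to the hook heights.

```bash
cat > fit.py <<'E'
from h import *
import sys
from scipy.optimize import least_squares
def fitrack(im,c,s):
    hsv=cv2.cvtColor(im,cv2.COLOR_BGR2HSV)
    red=((hsv[...,0]<8)|(hsv[...,0]>172))&(hsv[...,1]>170)&(hsv[...,2]>60)
    red[:,:245]=0;red[:,315:]=0
    yel=(hsv[...,0]>8)&(hsv[...,0]<28)&(hsv[...,2]>185)&(hsv[...,1]<190)
    yel[:,:215]=0;yel[:,345:]=0
    def ed(m,rows):
        o=[]
        for r in rows:
            u=np.nonzero(m[r])[0];o.append([u.min()-.5+.5,u.max()+.5-.5])
        return np.array(o)
    r1=np.arange(5,250,8);e1=ed(red,r1);r2=np.arange(40,250,8);e2=ed(yel,r2)
    v,u=np.nonzero(red);vend=v.max()
    M=R.from_rotvec(s['tool_rot']).as_matrix();p0=s['eef_pos']
    def res(q):
        cy,cz,pit,yaw,rol=q
        A=R.from_euler('zyx',[yaw,pit,rol]).as_matrix()
        P=lambda pts:proj(c,p0+(np.array([0,cy,cz])+np.array(pts,float)@A.T)@M.T)
        t=np.linspace(-100,140,50);out=[]
        for Y,Z,rr,O in((-5,-8,r1,e1[:,0]),(5,-8,r1,e1[:,1]),(-30,128,r2,e2[:,0]),(30,128,r2,e2[:,1])):
            a=P([[k,Y,Z] for k in t]);a=a[np.argsort(a[:,1])];out+=list(np.interp(rr,a[:,1],a[:,0])-O)
        return np.array(out)
    r=least_squares(res,[0,52,0,0,0],loss='soft_l1',x_scale=[1,1,.01,.01,.01]);x=r.x
    print('cy,cz',x[:2].round(2),'pitch,yaw,roll deg',np.degrees(x[2:]).round(2),'rms',np.sqrt(np.mean(r.fun**2)).round(2),'redend',vend)
    return x
E
python3 - <<'E'
from fit import *
import pickle
fitrack(cv2.imread('pics/w4.png'),pickle.load(open('w4.pkl','rb')),get_state())
# fresh
s=get_state();im=optics.get_image('wrist');c=optics.get_calibration('wrist')
fitrack(np.ascontiguousarray(im[...,::-1]),c,s)
s=get_state();print(s['force'].round(2),s['torque'].round(3),s['eef_pos'])
E
```

```text
cy,cz [ 0.86 55.7 ] pitch,yaw,roll deg [-3.13  0.01  0.06] rms 0.47 redend 370
cy,cz [ 1.14 55.06] pitch,yaw,roll deg [-1.89 -0.02  0.02] rms 0.46 redend 370
[-0.04 -0.79 -6.55] [-0.287  0.096  0.022] [440.19196738 214.33883725 318.55623252]
```

Call:
step_arm --linear '[[0,0,0],[0,0,0],[0,0,0],[0,0,0],[0,0,0],[0,0,0]]' --rotation '[[0,0,0],[0,0,0],[0,0,0],[0,0,0],[0,0,0],[0,0,0]]' --fingers '[0,0,0,0,0,0]'

```text
time: 8.85
eef_pos: [440.5, 213.6, 319.9]
tool_rot: [-2.455, -1.96, -0.0]
force: [-0.3, 0.2, -6.6]
gripper_width: 9.0
grasp_force: 49.5
```

Run:
```python
from fit import *
for i in range(2):
    s=get_state();im=optics.get_image('wrist');c=optics.get_calibration('wrist')
    fitrack(np.ascontiguousarray(im[...,::-1]),c,s)
s=get_state();print(s['force'].round(2),s['torque'].round(3),s['eef_pos'])
M=R.from_rotvec(s['tool_rot']).as_matrix();print(M.round(4))
```

```text
cy,cz [ 0.89 56.11] pitch,yaw,roll deg [-2.38 -0.01  0.01] rms 0.46 redend 370
cy,cz [ 0.89 56.1 ] pitch,yaw,roll deg [-2.42 -0.02  0.  ] rms 0.48 redend 370
[-0.32 -0.66 -7.95] [-0.002 -0.002  0.024] [440.52190729 213.62141776 319.91337108]
[[ 2.211e-01  9.753e-01  0.000e+00]
 [ 9.753e-01 -2.211e-01  1.000e-04]
 [ 1.000e-04  0.000e+00 -1.000e+00]]
```

Run:
```python
from fit import *
s=get_state();c=optics.get_calibration('wrist')
M=R.from_rotvec(s['tool_rot']);M3=R.from_rotvec([2.418,2.003,.001]);p3=np.array([490.3,-225.7,197.9])
c3=dict(c);c3['position']=p3+(M3*M.inv()).apply(c['position']-s['eef_pos']);c3['rotation']=(M3*M.inv()*R.from_rotvec(c['rotation'])).as_rotvec()
fitrack(cv2.imread('pics/w3.png'),c3,{'tool_rot':M3.as_rotvec(),'eef_pos':p3})
```

```text
cy,cz [-0.68 62.68] pitch,yaw,roll deg [-0.93 -0.02  0.14] rms 0.51 redend 370
```

Call:
step_arm --linear '[[0.001,0,0],[0.002,0.005,0],[0.003,0.015,0],[0.003,0.03,0],[0.003,0.045,0],[0.003,0.06,0],[0.003,0.068,0],[0.003,0.07,0],[0.003,0.07,0],[0.003,0.07,0],[0.003,0.07,0]]' --rotation '[[0,-0.02,0],[0,-0.04,0],[0,-0.065,0],[0,-0.065,0],[0,-0.065,0],[0,-0.065,0],[0,-0.065,0],[0,-0.065,0],[0,-0.065,0],[0,-0.065,0],[0,-0.065,0]]' --fingers '[0,0,0,0,0,0,0,0,0,0,0]'

```text
time: 10.32
eef_pos: [509.2, 201.2, 320.0]
tool_rot: [2.422, 1.935, -0.078]
force: [-0.4, 0.1, -7.0]
gripper_width: 9.3
grasp_force: 49.5
```

Run:
```python
from fit import *
import pickle
s=get_state();im=optics.get_image('wrist');c=optics.get_calibration('wrist');im=np.ascontiguousarray(im[...,::-1]);cv2.imwrite('pics/w5.png',im)
pickle.dump(c,open('w5.pkl','wb'))
fitrack(im,c,s)
s=get_state();print(s['force'].round(2),s['torque'].round(3),s['eef_pos'])
M=R.from_rotvec(s['tool_rot']).as_matrix();print(M.round(4));g=s['eef_pos']+52*M[:,2];print('rail c',g)
d=g[:2]-[509.1,197.7];print('stand x,y',d@[.9753,-.2209],d@[.2209,.9753]);print('tool-frame of world down',-M[2].round(4))
f=lambda P:np.array([509.08,197.7,0])+np.array(P,float)@R.from_euler('z',-12.76,degrees=True).as_matrix().T
for S,Z in((104,-9.9),(-104,9.1)):
  print(proj(c,f([[-20,S-5,216+Z],[-20,S+5,216+Z],[20,S-5,216+Z],[20,S+5,216+Z],[0,S,185+Z]])).round(0).tolist())
big=cv2.resize(im,(800,600),interpolation=cv2.INTER_CUBIC);cv2.imwrite('pics/w5v.png',big)
```

```text
cy,cz [ 0.95 55.22] pitch,yaw,roll deg [-2.99 -0.02  0.06] rms 11.49 redend 370
[-0.88 -0.22 -7.52] [ 0.197 -0.124 -0.031] [509.28164742 201.16692518 320.04056011]
[[ 2.205e-01  9.753e-01 -1.410e-02]
 [ 9.732e-01 -2.209e-01 -6.320e-02]
 [-6.480e-02  2.000e-04 -9.979e-01]]
rail c [508.54783031 197.87947892 268.14976893]
stand x,y -0.5781779929835714 0.053071502231460815
tool-frame of world down [ 6.480e-02 -2.000e-04  9.979e-01]
[[236.0, 43.0], [235.0, 19.0], [321.0, 43.0], [321.0, 19.0], [278.0, 41.0]]
[[246.0, 412.0], [245.0, 400.0], [311.0, 412.0], [311.0, 400.0], [278.0, 369.0]]
```

View pics/w5v.png

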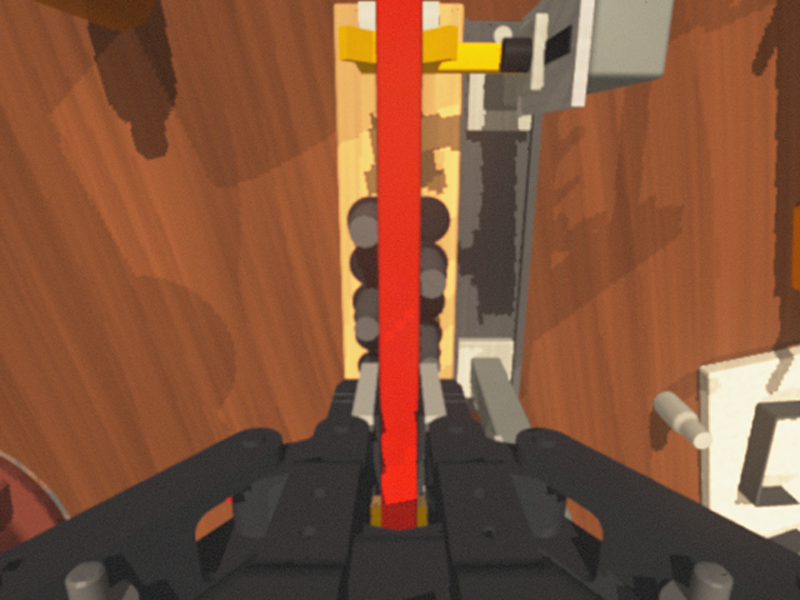

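The left hook's tips span u 338–458 with the rail at 399, so it is centred over the cradle. Lowering.

Call:
step_arm --linear '[[0.0004,0,0.006],[0.0013,0,0.02],[0.0023,0,0.035],[0.0033,0,0.05],[0.0039,0,0.06],[0.0042,0,0.064],[0.0042,0,0.064],[0.0042,0,0.064],[0.0042,0,0.064],[0.0042,0,0.064]]' --rotation '[[0,0,0],[0,0,0],[0,0,0],[0,0,0],[0,0,0],[0,0,0],[0,0,0],[0,0,0],[0,0,0],[0,0,0]]' --fingers '[0,0,0,0,0,0,0,0,0,0]'

```text
time: 11.62
eef_pos: [509.6, 201.1, 256.1]
tool_rot: [2.422, 1.934, -0.078]
force: [-0.4, 0.3, -6.8]
gripper_width: 9.5
grasp_force: 49.5
```

```bash
cat > st.py <<'E'
from h import *
F=[];T=[]
for i in range(4):
    s=get_state();F.append(s['force']);T.append(s['torque']);optics.get_image('top') if i<3 else 0
M=R.from_rotvec(s['tool_rot']).as_matrix()
ex=np.array([.9753,-.2209,0]);ey=np.array([.2209,.9753,0])
F=np.mean(F,0);T=np.mean(T,0);print('F stand',(F@ex).round(2),(F@ey).round(2),F[2].round(2),'T about stand x,y',(T@ex).round(3),(T@ey).round(3),'pos',s['eef_pos'].round(2),'t',s['time'],'tool x',M[:,0].round(4))
E
python3 st.py
```

```text
F stand -0.05 0.3 -7.26 T about stand x,y 0.175 0.009 pos [509.51 201.1  255.86] t 11.775 tool x [ 0.2207  0.9732 -0.0648]
```

Call:
step_arm --linear '[[0.0001,0,0.001],[0.0001,0,0.002],[0.0002,0,0.003],[0.0003,0,0.004],[0.0003,0,0.005],[0.0003,0,0.005]]' --rotation '[[0,0,0],[0,0,0],[0,0,0],[0,0,0],[0,0,0],[0,0,0]]' --fingers '[0,0,0,0,0,0]'

```text
time: 12.52
eef_pos: [509.4, 201.1, 250.7]
tool_rot: [2.422, 1.935, -0.079]
force: [1.3, -0.3, -7.4]
gripper_width: 9.1
grasp_force: 49.5
```

```bash
python3 st.py
```

```text
F stand 0.14 -0.52 -7.41 T about stand x,y 0.195 0.001 pos [509.45 201.08 250.8 ] t 12.675 tool x [ 0.2207  0.9732 -0.0649]
```

Call:
step_arm --linear '[[0,0,0.0005],[0.0001,0,0.001],[0.0001,0,0.0015],[0.0001,0,0.002],[0.0001,0,0.002]]' --rotation '[[0,0,0],[0,0,0],[0,0,0],[0,0,0],[0,0,0]]' --fingers '[0,0,0,0,0]'

```text
time: 13.3
eef_pos: [509.5, 201.0, 248.7]
tool_rot: [2.422, 1.935, -0.079]
force: [0.5, -0.1, -7.2]
gripper_width: 9.3
grasp_force: 49.5
```

```bash
python3 st.py
```

```text
F stand 0.14 0.05 -7.25 T about stand x,y 0.177 -0.002 pos [509.46 201.04 248.81] t 13.45 tool x [ 0.2207  0.9732 -0.0648]
```

Call:
step_arm --linear '[[0,0,0.0005],[0.0001,0,0.001],[0.0001,0,0.0015],[0.0001,0,0.0015]]' --rotation '[[0,0,0],[0,0,0],[0,0,0],[0,0,0]]' --fingers '[0,0,0,0]'

```text
time: 13.95
eef_pos: [509.5, 201.0, 247.5]
tool_rot: [2.422, 1.934, -0.078]
force: [-0.8, 0.2, -4.4]
gripper_width: 9.4
grasp_force: 50.0
```

```bash
python3 st.py
```

```text
F stand -0.23 0.22 -4.07 T about stand x,y -0.166 0.031 pos [509.55 201.   247.5 ] t 14.1 tool x [ 0.2207  0.9732 -0.0649]
```

The contact moment puts it at y ≈ -107 mm, so only the right hook is touching, with 3.2 N. I'll pitch the left end down about the right hook.

Call:
step_arm --linear '[[0.0002,0,0.0005],[0.0005,0,0.001],[0.0005,0,0.001],[0.0005,0,0.001]]' --rotation '[[0,-0.005,0],[0,-0.0096,0],[0,-0.0096,0],[0,-0.0096,0]]' --fingers '[0,0,0,0]'

```text
time: 14.6
eef_pos: [509.6, 201.5, 246.3]
tool_rot: [2.417, 1.931, -0.09]
force: [0.8, 0.4, -3.4]
gripper_width: 9.3
grasp_force: 50.1
```

```bash
python3 st.py
```

```text
F stand 0.25 0.86 -2.99 T about stand x,y -0.076 0.031 pos [509.59 201.48 246.27] t 14.75 tool x [ 0.2206  0.9725 -0.0743]
```

Call:
step_arm --linear '[[0.0002,0,0.0005],[0.0002,0,0.0005],[0.0002,0,0.0005],[0.0002,0,0.0005]]' --rotation '[[0,-0.005,0],[0,-0.005,0],[0,-0.005,0],[0,-0.005,0]]' --fingers '[0,0,0,0]'

```text
time: 15.25
eef_pos: [509.7, 201.7, 246.0]
tool_rot: [2.415, 1.929, -0.095]
force: [-1.1, 2.0, 1.4]
gripper_width: 9.6
grasp_force: 50.6
```

```bash
python3 st.py
```

```text
F stand -1.11 1.59 1.51 T about stand x,y 0.133 0.215 pos [509.67 201.71 245.96] t 15.4 tool x [ 0.2204  0.9722 -0.0791]
```

Both hooks are now carrying, at about 5 N right and 4 N left. Holding briefly, then opening.

Call:
step_arm --linear '[[0,0,0],[0,0,0],[0,0,0],[0,0,0],[0,0,0],[0,0,0],[0,0,0],[0,0,0],[0,0,0]]' --rotation '[[0,0,0],[0,0,0],[0,0,0],[0,0,0],[0,0,0],[0,0,0],[0,0,0],[0,0,0],[0,0,0]]' --fingers '[0,0,0,0.012,0.02,0.03,0.045,0.05,0.05]'

```text
time: 16.52
eef_pos: [509.6, 201.6, 245.7]
tool_rot: [2.415, 1.929, -0.096]
force: [0.3, -0.2, -0.7]
gripper_width: 50.0
grasp_force: 0.0
```

Run:
```python
from h import *
s=get_state();print(s['force'],s['gripper_width'])
im=optics.get_image('wrist');cv2.imwrite('pics/w6.png',np.ascontiguousarray(im[...,::-1]))
```

```text
[ 0.2985875  -0.23949132 -0.70057066] 50.04837368518488
```

View pics/w6.png

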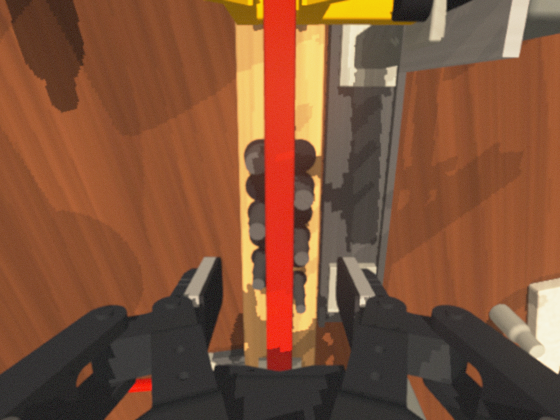

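The rack hangs in the cradles, with the rail at u≈280 and the pads clear on either side. Retreating straight up.

Call:
step_arm --linear '[[0,0,-0.01],[0,0,-0.03],[0,0,-0.06],[0,0,-0.1],[0,0,-0.13],[0,0,-0.13],[0,0,-0.13],[0,0,-0.13]]' --rotation '[[0,0,0],[0,0,0],[0,0,0],[0,0,0],[0,0,0],[0,0,0],[0,0,0],[0,0,0]]' --fingers '[0.05,0.05,0.05,0.05,0.05,0.05,0.05,0.05]'

```text
time: 17.58
eef_pos: [511.6, 211.6, 374.2]
tool_rot: [2.415, 1.929, -0.098]
force: [-0.1, -0.1, 0.3]
gripper_width: 50.3
grasp_force: 0.0
```

Run:
```python
from h import *
im=optics.get_image('scene');cv2.imwrite('pics/s7.png',cv2.resize(np.ascontiguousarray(im[130:270,200:400,::-1]),(800,560),interpolation=cv2.INTER_CUBIC))
```

```text
(no output)
```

View pics/s7.png

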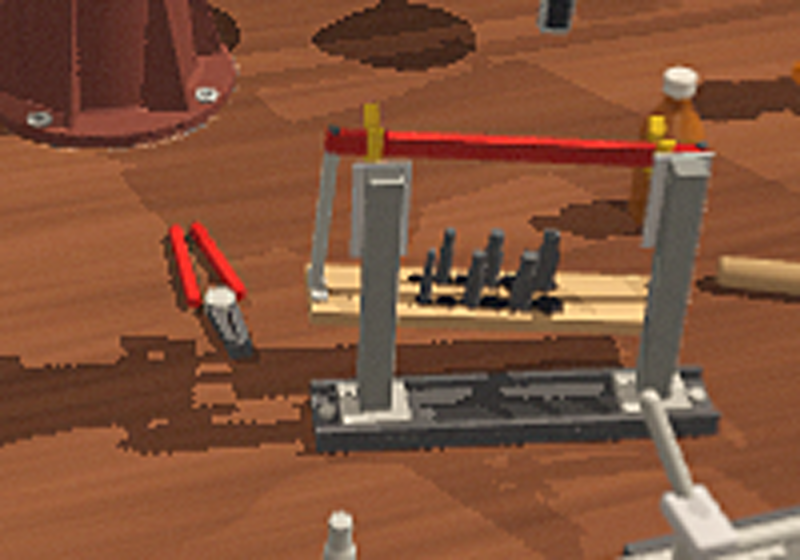

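The rack hangs on both yellow hooks, at (373,130) and (657,140), and the robot is clear.

```bash
python3 -c "
from bench import order
print(order.sign_off())"
```

```text
the job is handed in; nothing more can be done
None
```

The punch rack hangs released on both hooks: at about 15 s I felt roughly 5 N on the right hook and 4 N on the left, then let go, backed away and handed the job in; the hand-in returned no verdict.

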